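# Stand the fallen battery packs up in the charging lane and trip the test lever

### The arm

A 7-joint arm with a two-finger parallel gripper is mounted at the origin on the work surface. World frame = base frame: x ahead of the robot, y to its left, z up, the work surface at z = 0. Lengths are in mm, angles in rad, forces in N, time in s.
With the tool pointing down it reaches from about 425 to 950 mm from the base axis. Payload 16.7 kg.
Tool frame: the origin (TCP) lies midway between the tips of the shut fingers; the grasp point (between the pads) lies 19 mm behind it; z points along the fingers, y is the line along which they close (so a half turn about z gives the same grasp; the last joint's range is limited). The gripper opens to 94 mm and grips with 3 to 60 N. Pads are 16 mm wide; open, the fingers measure 119 mm over their backs; the gripper's body (75 mm by 177 mm) begins 78 mm behind the grasp point.
Start: joints at [1.111, 0.426, 0.074, 1.606, -0.034, 1.111, -0.067], TCP at [205.755, -642.837, 205.467] pointing down, gripper open.
Joint ranges: [-2.85, 2.85], [-0.5, 2.14], [-1.23, 1.37], [0.21, 2.46], [-1.02, 4.16], [0.16, 2.05], [-2.73, 2.73]. Speed limits (rad/s): [1.89, 1.89, 2.39, 2.39, 3.01, 3.01, 3.01].

### API

Orientations are given as a 3x3 rotation matrix whose columns are the frame's x, y, z axes.
In Python, from rig import robot, get_image, camera_params gives the robot as it stands. The module is installed in compiled form; this text tells all that it offers.
- The arm moves only by the tool arm_command, never from a script. Its argument "commands" is a list of rows, each a list of 3 entries, a list of its own where there are three numbers: the opening, from 0 (shut) to 1 (fully open), then the shift along the tool's x, y, z in cm, then the turn, a rotation vector about the tool's x, y, z in rad. A call has 1 to 8 rows; each row shifts and turns the commanded pose from where the row before left it, along the tool's axes as they then stand; what a row does not reach is not made up. A row lasts 1/8 s, in which the tool goes at most 62.5 mm and 10.7 degrees, less where a joint would pass 70% of its speed; a pose out of reach is approached as far as the arm can. A call is refused whole if a number of a shift passes 6.25 or a number of a turn 0.188, either way. A call with a gripper value outside its range is refused whole. The fingers move at their own pace and stop on an object; "grip_force" is the grip in N (left out, the last holds). Time passes only in rows, so rows that do not move let the fingers close. It gives the time, the measured TCP pose, the force, the opening and the grip force at its end, in the units of the state.
- robot.observe(): the state, without advancing time (a new reading comes with each control period).
- get_image(name): name is "side" or "top"; returns (picture, depth): 384x512x3 uint8, red, green, blue; 384x512 float32, mm along the optical axis (not along the pixel's ray), 0 where there is no reading.
- camera_params(name): a dict with "mtx" (3x3 intrinsics, pixels), "pose" (4x4, takes a point from camera to world coordinates). Camera axes: x right, y down, z forward; pixel columns grow to the right and rows downward; lengths in mm; the calibration is good to about 2 mm. A picture is of the moment at which its call begins. camera_params takes no time and is no camera call.
- robot.close_job(): hands the job in; it is judged then, once.
The state is a dict: "clock": time; "joint_positions": joint angles; "qvel": joint speeds; "joint_efforts": joint torques, N m; "position": TCP position; "ee_rot": TCP orientation; "wrist_force": force on the tool from outside, world axes, zero at the start; "moment": the same for the moment, N m; "width": finger opening in mm; "grasp_force": force on a finger pad.
Only numpy, scipy, OpenCV 4.12 (cv2) and the standard library are available. Lean on these libraries where they do the work, as an engineer would, in place of code of your own. Each camera call takes 0.05 s, during which the arm holds its last target. There are 200 camera calls.

### The job

Two of the four yellow battery packs in the charging lane have fallen forward over the blue front rail: stand both back upright, flat on the floor of their bays and square to the backrest, without knocking over or moving the two that already stand or disturbing the spool and the screwdriver. Once all four are standing, swing the red-knobbed test lever away from you all the way to its stop, and let it spring back to where it was.

Things in the scene. Friction and masses are not known exactly. Their poses are not given: they have to be found in the camera images.
- lane: fixed lane, 430 mm along its y, x -82..93; origin on the bench. Heights over the bench: floor 12; blue front rail (robot side, x -74..-60) 58; grey backrest (x 79..93) 107. Four bays at y -150, -50, 50, 150, each 70 wide between grey guides 42 high. A standing pack has its front bottom edge at x -2 to 9, its x along the lane's x
- tipped_a: battery pack, fallen, in one of the bays: leans forward (to the robot) about its front bottom edge, 50 degrees from upright, front face on the front rail, black end sticking out over it. Yellow box with black top end, 70 deep (x), 50 wide (y), 150 tall (z) mm, 0.45 kg. Origin: middle of its front bottom edge (robot side); spans x 0..70, y -25..25, z 0..150, z towards the black end.
- tipped_b: battery pack, fallen, in one of the bays: leans forward (to the robot) about its front bottom edge, 50 degrees from upright, front face on the front rail, black end sticking out over it. Yellow box with black top end, 70 deep (x), 50 wide (y), 150 tall (z) mm, 0.45 kg. Origin: middle of its front bottom edge (robot side); spans x 0..70, y -25..25, z 0..150, z towards the black end.
- standing_a: battery pack, standing upright in one of the bays. Yellow box with black top end, 70 deep (x), 50 wide (y), 150 tall (z) mm, 0.45 kg. Origin: middle of its front bottom edge (robot side); spans x 0..70, y -25..25, z 0..150, z towards the black end.
- standing_b: battery pack, standing upright in one of the bays. Yellow box with black top end, 70 deep (x), 50 wide (y), 150 tall (z) mm, 0.45 kg. Origin: middle of its front bottom edge (robot side); spans x 0..70, y -25..25, z 0..150, z towards the black end.
- test_lever (a joint): swing of the test lever in rad: 0 at rest (leaning 26 degrees towards the robot), grows as its knob swings away from the robot along +x of its box, stop at 0.9 (leaning 26 degrees away). A spring pulls it back; about 4 N at the knob to start it and 6.5 N at the stop.
- lever_knob (a point): centre of the red ball knob, 36 mm in diameter, on the end of the lever, a 12 mm bar; 140 mm from the pivot; 186 mm above the bench at rest; it rises to 200 mm in mid swing. Its axes turn with the lever.
- lever_pivot (a point): pivot of the lever, 60 mm above the bench, fixed to the grey test box (130 along x, 80 along y, 80 high; the pivot is over its centre). x axis: the way the lever is to be swung (level, away from the robot); y axis: the hinge axis.
- spool: blue solder spool standing on end, 60 mm in diameter, 50 high, origin under its centre; leave it alone
- screwdriver: screwdriver, 180 mm long along its own x, lying on the bench; leave it alone
Mind the look-alikes: they are no part of the job. Leave any pink look-alike of the tipped_b alone.

How it is judged:
By the outcome, as a careful person would: the job done as asked, in the order asked, and still so for the second after the job is handed in, with the robot touching nothing.
It also fails if it takes over 61 s, if anything falls off the work surface, if the arm or the gripper's body presses on something with over 40 N, if the wrist force passes 120 N, or if a joint passes its speed limit or range.

## Working session

There is one attempt and no reset: what is moved stays moved. The work goes in short steps, Python scripts to look and compute and a tool call to move; the robot and the scene stay as the last step left them, time stands still between calls to the robot, and variables do not carry over. Pictures are saved under pics/ and viewed, at most 10 in all, crops included, and the job is handed in when it is done.

Besides the shell and the picture viewer there is one more tool, called as a command line: name --argument value ..., lists and objects as JSON in quotes. arm_command: Moves the arm, as the interface text tells. Its arguments: {"type":"object","properties":{"commands":{"type":"array","items":{"type":"array"}},"grip_force":{"type":"number"}},"required":["commands"]}

```bash
mkdir -p pics; python3 - <<'E'
from rig import robot,get_image,camera_params
import cv2,numpy as np
for n in("side","top"):
    p,d=get_image(n); cv2.imwrite(f"pics/{n}0.png",p[:,:,::-1]); np.save(f"{n}0.npy",d)
    c=camera_params(n); print(n,np.round(c["mtx"],1).tolist(),np.round(c["pose"],3).tolist())
s=robot.observe(); print(s["clock"],s["position"],np.round(s["ee_rot"],3).tolist(),s["width"])
E
```

```text
side [[494.4, 0.0, 263.0], [0.0, 494.4, 184.0], [0.0, 0.0, 1.0]] [[-1.0, -0.002, 0.019, 483.28], [-0.014, 0.73, -0.683, 863.191], [-0.012, -0.683, -0.73, 1051.26], [0.0, 0.0, 0.0, 1.0]]
top [[499.5, 0.0, 253.9], [0.0, 499.5, 195.8], [0.0, 0.0, 1.0]] [[0.013, -0.982, 0.188, 212.221], [-1.0, -0.016, -0.017, -1.461], [0.02, -0.188, -0.982, 1566.356], [0.0, 0.0, 0.0, 1.0]]
0.1 [ 205.63831385 -642.49534877  204.85826226] [[0.952, 0.305, -0.0], [0.305, -0.952, 0.001], [-0.0, -0.001, -1.0]] 94.09792859761457
```

View pics/side0.png

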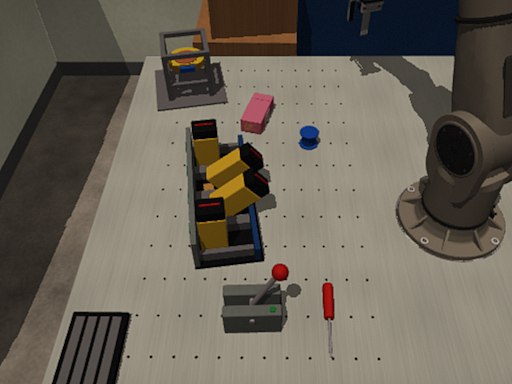

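View pics/top0.png

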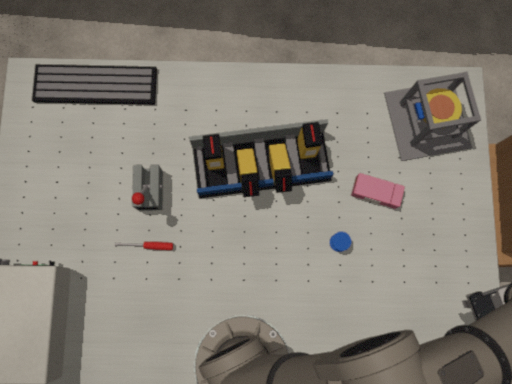

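The top view has the lane with its blue rail from (199,192) to (330,180). The tipped packs are the yellow boxes at (247,168) and (281,165), and the standing packs are at (213,153) and (311,142). The lever knob is at (138,198), the spool at (341,242) and the screwdriver at (150,245). The only look-alike is the pink box at (378,190), outside the lane. I choose the two yellow leaning packs.

```bash
cat > h.py <<'E'
import numpy as np
from rig import camera_params
def ray(n,u,v):
    c=camera_params(n);P=np.array(c["pose"]);r=P[:3,:3]@np.linalg.solve(c["mtx"],[u,v,1]);return P[:3,3],r
def atz(n,u,v,z):
    o,r=ray(n,u,v);return o+r*(z-o[2])/r[2]
def cloud(n,d):
    c=camera_params(n);P=np.array(c["pose"]);v,u=np.mgrid[:384,:512]
    p=np.stack([u,v,np.ones_like(u)],-1)@np.linalg.inv(c["mtx"]).T*d[...,None]
    return p@P[:3,:3].T+P[:3,3]
def proj(n,p):
    c=camera_params(n);P=np.array(c["pose"]);q=c["mtx"]@(P[:3,:3].T@(np.asarray(p)-P[:3,3]));return q[:2]/q[2]
E
python3 - <<'E'
import cv2
t=cv2.imread("pics/top0.png")
cv2.imwrite("pics/tc.png",cv2.resize(t[115:210,125:345],None,fx=3.6,fy=3.6,interpolation=cv2.INTER_CUBIC))
s=cv2.imread("pics/side0.png")
cv2.imwrite("pics/sc.png",cv2.resize(s[110:340,170:350],None,fx=2.6,fy=2.6,interpolation=cv2.INTER_CUBIC))
E
python3 - <<'E'
from h import *
import cv2
for n in("top","side"):
    d=np.load(n+"0.npy");p=cv2.imread(f"pics/{n}0.png");W=cloud(n,d)
    hsv=cv2.cvtColor(p,cv2.COLOR_BGR2HSV);H,S,V=cv2.split(hsv)
    roi=(W[...,0]>350)&(W[...,0]<900)&(abs(W[...,1])<450)&(d>0)
    bl=roi&(H>105)&(H<125)&(S>150)&(abs(W[...,2]-58)<5)
    b=W[bl]; f=np.polyfit(b[:,1],b[:,0],1) if len(b) else 0
    print(n,"rail",len(b),f,b.min(0),b.max(0))
    g=roi&(abs(W[...,2]-107)<4)&(S<60)
    b=W[g];print("back",len(b),np.polyfit(b[:,1],b[:,0],1),b.min(0),b.max(0))
    y=roi&(H>18)&(H<32)&(S>150)
    k,l,st,c=cv2.connectedComponentsWithStats(y.astype(np.uint8))
    for i in range(1,k):
        if st[i,4]>30: print("yellow",st[i],W[l==i].mean(0).round(),W[l==i].max(0).round(),W[l==i].min(0).round())
    r=roi&((H<5)|(H>175))&(S>190)&(W[...,2]>165)
    print("knob",r.sum(),W[r].mean(0),W[r].max(0),W[r].min(0), np.argwhere(r).mean(0))
E
```

```text
top rail 265 [2.70777068e-02 5.33182662e+02] [ 350.97236741 -315.43720087   53.01436238] [581.55619232 144.333902    62.92697009]
back 445 [-1.38568277e-01  6.74157556e+02] [ 490.40291644 -248.21555524  103.00174929] [737.22231978 303.74215017 110.9944986 ]
yellow [297 128  23  31 239] [ 655. -181.   80.] [ 698. -164.  159.] [ 635. -231.    4.]
yellow [268 143  22  36 505] [614. -98.  99.] [687. -72. 152.] [ 542. -137.    4.]
yellow [236 148  22  28 462] [601.  -2.  97.] [668.  31. 148.] [548. -37.   6.]
yellow [206 157  18  13 118] [599.  93.  72.] [634. 127. 147.] [592.  72.   6.]
knob 93 [488.28210953 239.94856654 193.56639314] [692.32153812 310.94111554 207.51009328] [ 449.21529998 -196.26748109  165.52199987] [190.06451613 158.16129032]
side rail 291 [2.86598613e-02 5.26009936e+02] [ 356.37548446 -308.42012823   53.00073751] [587.35911267 151.51865692  62.60691973]
back 670 [-1.86922389e-01  6.79538695e+02] [ 491.54672101 -249.75437296  103.01362744] [736.79815393 309.07943246 110.89063303]
yellow [ 193  137   68   79 2638] [613. -70.  91.] [736. 117. 164.] [ 515. -310.    0.]
yellow [196 219  33  31 800] [630. 122.  78.] [677. 143. 135.] [595.  70.   7.]
knob 248 [495.59954292 255.65589213 191.81645679] [697.72110264 319.46833684 206.65445885] [ 452.78352614 -201.04688561  165.10010879] [255.875      268.66532258]
```

View pics/tc.png

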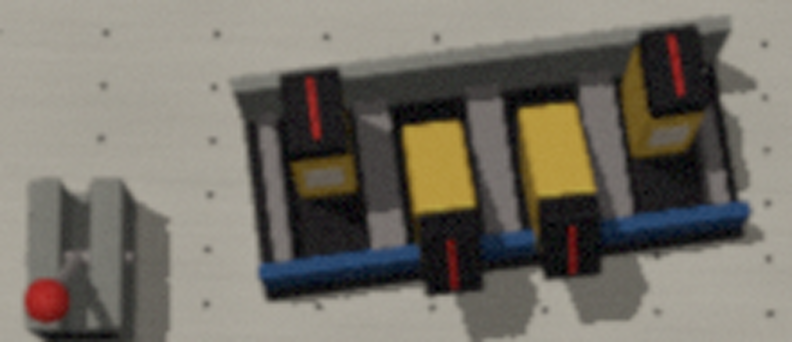

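View pics/sc.png

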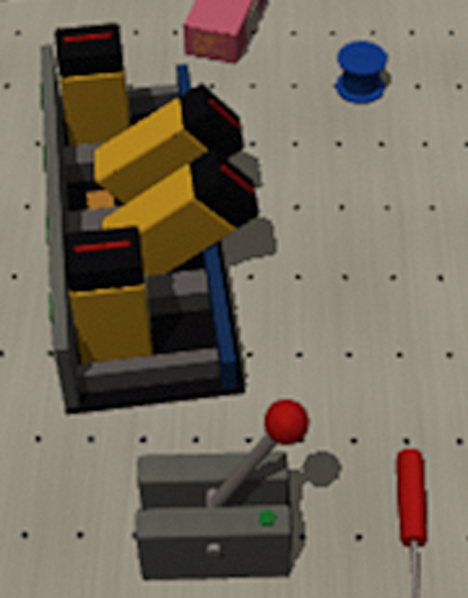

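The crops confirm the choice. The leaning packs have black ends at about (455,250) and (572,235) in the top crop, in the two middle bays, and the knob is at (47,300). Next I fit the lane, lever and packs from these pixels.

```bash
python3 - <<'E'
from h import *
from scipy.optimize import least_squares
T=lambda x,y:(125+(x+.5)/3.6-.5,115+(y+.5)/3.6-.5)
S=lambda x,y:(170+(x+.5)/2.6-.5,110+(y+.5)/2.6-.5)
A=lambda p,z:atz("top",*T(*p),z)
# lane: local (x,y,z) <-> pixel in top crop
L=[((-67,215,58),(263,275)),((-67,-215,58),(748,212)),((93,215,107),(233,80)),((93,-215,107),(730,18))]
def Rz(a):return np.array([[np.cos(a),-np.sin(a),0],[np.sin(a),np.cos(a),0],[0,0,1]])
def res(q):
    return np.concatenate([A(p,l[2])[:2]-(Rz(q[2])@l)[:2]-q[:2] for l,p in L])
f=least_squares(res,[600,-50,-.1]);q=f.x;print("lane",q.round(3),f.fun.round(1))
R=Rz(q[2]);o=np.array([q[0],q[1],0])
w2l=lambda w:R.T@(w-o)
for name,ps in{"L":[((402,125),65.6),((465,120),65.6),((428,292),120),((482,288),120),((417,213),162),((478,207),162)],"R":[((518,107),65.6),((582,101),65.6),((545,275),120),((600,271),120)]}.items():
    print(name,[w2l(A(p,z)).round().tolist() for p,z in ps])
for name,ps in{"stL":[((282,75),162),((337,68),162),((348,150),162),((292,157),162)],"stR":[((640,37),162),((693,28),162),((711,103),162),((657,114),162)]}.items():
    print(name,[w2l(A(p,z)).round().tolist() for p,z in ps])
k=A((47,300),186);print("knob top",k,"side",atz("side",*S(286,421),186))
print("box",[A(p,80).round().tolist() for p in((28,180),(125,178),(125,328),(28,332))])
print("boxside",[atz("side",*S(*p),80).round().tolist() for p in((140,458),(290,455),(292,516),(138,514))])
print("lane side: rail far end",[w2l(atz("side",*S(*p),z)).round().tolist() for p,z in(((183,66),58),((240,388),58),((47,48),107),((68,405),107))])
# depth planes of tipped back faces
for n in("top","side"):
    W=cloud(n,np.load(n+"0.npy"));Q=(W-o)@R
    for y0 in(50,-50):
        m=(abs(Q[...,1]-y0)<18)&(Q[...,0]>-60)&(Q[...,0]<30)&(Q[...,2]>70)&(Q[...,2]<170);P=Q[m]
        print(n,y0,m.sum(),np.polyfit(P[:,0],P[:,2],1))
        e=Q[(abs(Q[...,1]-y0)<48)&(abs(Q[...,0]+40)<15)&(Q[...,2]>110)];print(np.percentile(e[:,1],[2,50,98]))
E
```

```text
lane [ 6.10661e+02 -5.26940e+01  1.49000e-01] [ 0.9 -4.4 -0.4  4.4  0.1 -2.  -0.6  2. ]
L [[47.0, 76.0, 66.0], [45.0, 21.0, 66.0], [-112.0, 74.0, 120.0], [-114.0, 30.0, 120.0], [-55.0, 76.0, 162.0], [-56.0, 26.0, 162.0]]
R [[50.0, -26.0, 66.0], [48.0, -82.0, 66.0], [-110.0, -23.0, 120.0], [-113.0, -68.0, 120.0]]
stL [[74.0, 169.0, 162.0], [74.0, 124.0, 162.0], [4.0, 124.0, 162.0], [4.0, 169.0, 162.0]]
stR [[68.0, -125.0, 162.0], [70.0, -169.0, 162.0], [5.0, -174.0, 162.0], [2.0, -128.0, 162.0]]
knob top [465.10683672 299.93936432 186.        ] side [467.59263176 300.65643646 186.        ]
box [[588.0, 345.0, 80.0], [591.0, 263.0, 80.0], [462.0, 257.0, 80.0], [457.0, 337.0, 80.0]]
boxside [[593.0, 270.0, 80.0], [463.0, 266.0, 80.0], [461.0, 325.0, 80.0], [591.0, 324.0, 80.0]]
lane side: rail far end [[-61.0, -209.0, 58.0], [-67.0, 247.0, 58.0], [91.0, -206.0, 107.0], [88.0, 277.0, 107.0]]
top 50 280 [ -0.77432365 102.83007251]
[28.95446834 53.53931756 76.99679656]
top -50 282 [ -0.71139532 104.11599513]
[-70.51320564 -45.2603263  -22.42805819]
side 50 334 [ -0.75511324 104.14351329]
[29.63273898 62.95650858 77.84858055]
side -50 302 [ -0.70886018 104.99794455]
[-70.51125865 -36.57629554 -21.67639187]
```

arm_command --commands '[[1,[0,0,0],[0,0,0.161]],[0.85,[2.0,-3.2,0],[0,0,0]],[0.85,[3.0,-4.8,0],[0,0,0]],[0.85,[3.0,-4.8,0],[0,0,0]],[0.85,[3.0,-4.8,0],[0,0,0]],[0.85,[3.0,-4.8,0],[0,0,0]],[0.85,[3.0,-4.8,0],[0,0,0]],[0.85,[3.0,-4.8,0],[0,0,0]]]' --grip_force 25

```text
clock: 1.1
position: [356.5, -294.9, 205.5]
ee_rot: [[0.989, 0.148, 0.0], [0.148, -0.989, -0.0], [0.0, 0.0, -1.0]]
wrist_force: [1.3, -0.6, -0.2]
width: 79.9
grasp_force: 0.0
```

arm_command --commands '[[0.85,[2.83,-4.25,0],[0,0,0]],[0.85,[2.83,-4.25,0],[0,0,0]],[0.85,[2.83,-4.25,0],[0,0,0]],[0.85,[2.83,-4.25,0],[0,0,0]],[0.85,[2.83,-4.25,0],[0,0.175,0]],[0.85,[2.1,-4.25,2.0],[0,0.175,0]],[0.85,[0,0,0],[0,0.175,0]],[0.85,[0,0,0],[0,0.175,0]]]'

```text
clock: 2.1
position: [483.7, -10.9, 192.9]
ee_rot: [[0.827, 0.165, 0.538], [0.128, -0.986, 0.105], [0.548, -0.018, -0.836]]
wrist_force: [0.0, 0.6, 1.1]
width: 80.0
grasp_force: 0.0
```

```bash
cat >> h.py <<'E'
from scipy.spatial.transform import Rotation as Rn
def tool(yaw,t):
    u=np.array([np.cos(yaw),np.sin(yaw),0]);k=np.array([0,0,1.]);v=np.cross(k,u)
    return np.stack([np.cos(t)*u+np.sin(t)*k,-v,np.sin(t)*u-np.cos(t)*k],1)
def go(P,Rt):
    from rig import robot
    s=robot.observe();R=np.array(s["ee_rot"])
    print("t",round(s["clock"],2),"pos",np.round(s["position"],1),"F",np.round(s["wrist_force"],1),"w",round(s["width"],1))
    print("cm",np.round(R.T@(np.array(P)-s["position"])/10,2),"rot",Rn.from_matrix(R.T@Rt).as_rotvec().round(3))
E
python3 - <<'E'
from h import *
from rig import robot,get_image
get_image("top")
go([486,-18,173],tool(.149,.7))
print(robot.observe()["joint_positions"])
E
```

```text
t 2.15 pos [485.1 -10.4 194.1] F [ 0.3 -0.6 -0. ] w 79.9
cm [-1.18  0.81  1.72] rot [-0.027  0.116  0.002]
[ 0.46043356 -0.12009794 -0.46290529  2.43261835 -0.5827123   0.28177616
 -0.90748484]
```

```bash
python3 - <<'E'
from h import *
go([493,-17,179],tool(.149,.57))
go([541,-9.5,103],tool(.149,.57))
E
```

```text
t 2.15 pos [485.1 -10.4 194.1] F [ 0.3 -0.6 -0. ] w 79.9
cm [-0.26  0.82  1.61] rot [-0.027 -0.014  0.003]
t 2.15 pos [485.1 -10.4 194.1] F [ 0.3 -0.6 -0. ] w 79.9
cm [-0.4   1.03 10.63] rot [-0.027 -0.014  0.003]
```

arm_command --commands '[[0.85,[-0.3,0.85,0.8],[-0.027,-0.014,0.003]],[0.85,[0,0,1.0],[0,0,0]],[0.85,[0,0,0],[0,0,0]]]'

```text
clock: 2.52
position: [494.9, -18.3, 176.6]
ee_rot: [[0.836, 0.146, 0.529], [0.124, -0.989, 0.078], [0.535, -0.0, -0.845]]
wrist_force: [0.2, 0.2, -0.2]
width: 79.7
grasp_force: 0.0
```

```bash
python3 - <<'E'
from h import *
from rig import get_image
import cv2
p,d=get_image("top");W=cloud("top",d)
cv2.imwrite("pics/t2.png",cv2.resize(p[130:235,175:345,::-1],None,fx=4.5,fy=4.5,interpolation=cv2.INTER_CUBIC))
go([541,-9.5,103],tool(.149,.57))
E
```

```text
t 2.58 pos [494.8 -18.3 176.9] F [-0.  -0.2  0. ] w 80.1
cm [ 0.02 -0.19  8.76] rot [ 0.001  0.006 -0.002]
```

View pics/t2.png

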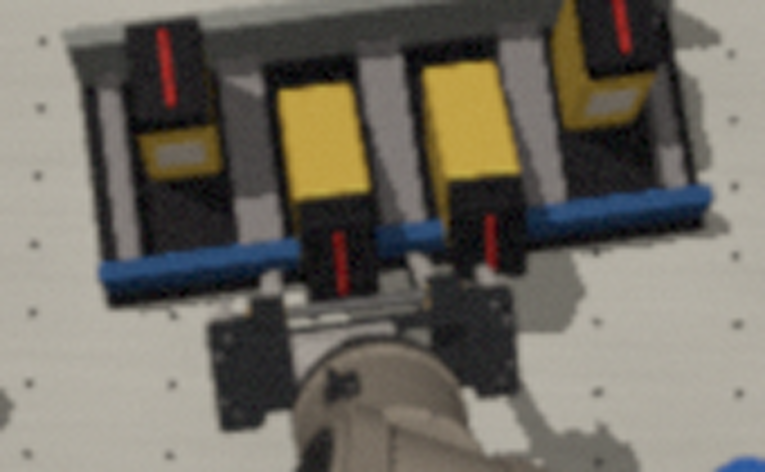

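The gripper stands behind pack A, whose black end is at (342,270), with the right finger visible near (420,275), between the packs. I move in along the tool axis.

arm_command --commands '[[0.85,[0,-0.1,2.0],[0,0,0]],[0.85,[0,-0.1,2.0],[0,0,0]],[0.85,[0,0,2.0],[0,0,0]],[0.85,[0,0,1.5],[0,0,0]],[0.85,[0,0,1.2],[0,0,0]],[0.85,[0,0,0],[0,0,0]]]'

```text
clock: 3.32
position: [522.9, -16.0, 124.0]
ee_rot: [[0.856, 0.149, 0.495], [0.132, -0.989, 0.069], [0.5, 0.006, -0.866]]
wrist_force: [-0.1, 0.7, -0.1]
width: 79.9
grasp_force: 0.0
```

```bash
python3 - <<'E'
from h import *
from rig import get_image
import cv2
p,d=get_image("side")
cv2.imwrite("pics/s3.png",cv2.resize(p[110:270,170:350,::-1],None,fx=3.6,fy=3.6,interpolation=cv2.INTER_CUBIC))
go([541,-9.5,103],tool(.149,.57))
E
```

```text
t 3.38 pos [522.8 -15.9 124.3] F [-0.5 -0.2 -0.1] w 80.1
cm [ 0.58 -0.37  2.79] rot [0.005 0.046 0.003]
```

View pics/s3.png

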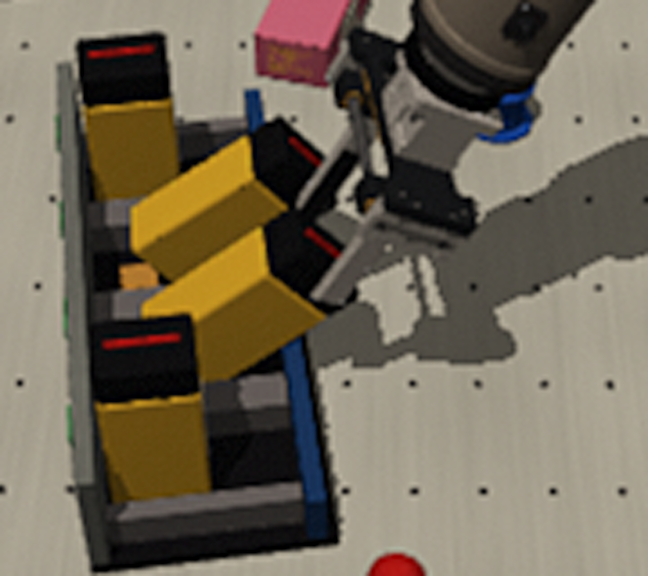

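The fingers straddle pack A's black end, one at about (335,275) and the other behind it. They are about 28 mm short.

arm_command --commands '[[0.85,[0.3,-0.2,1.0],[0,0,0]],[0.85,[0.3,-0.2,1.0],[0,0,0]],[0.85,[0,0,1.0],[0,0,0]],[0.85,[0,0,0],[0,0,0]]]'

```text
clock: 3.88
position: [542.2, -8.7, 101.4]
ee_rot: [[0.856, 0.149, 0.495], [0.133, -0.989, 0.069], [0.5, 0.007, -0.866]]
wrist_force: [0.7, 0.7, -0.5]
width: 80.2
grasp_force: 0.0
```

```bash
python3 - <<'E'
from h import *
from rig import robot
go([541,-9.5,103],tool(.149,.5))
print(robot.observe()["joint_positions"].round(3))
E
```

```text
t 3.88 pos [542.2  -8.7 101.4] F [ 0.7  0.7 -0.5] w 80.2
cm [-0.03  0.06 -0.2 ] rot [ 0.005 -0.024  0.004]
[ 0.681  0.242 -0.824  2.366  1.081  0.167 -2.535]
```

arm_command --commands '[[0.3,[0,0,0],[0,0,0]],[0.3,[0,0,0],[0,0,0]],[0.3,[0,0,0],[0,0,0]],[0.3,[0,0,0],[0,0,0]]]' --grip_force 30

```text
clock: 4.38
position: [542.5, -9.3, 101.7]
ee_rot: [[0.855, 0.148, 0.497], [0.132, -0.989, 0.069], [0.501, 0.007, -0.865]]
wrist_force: [-0.9, -1.2, 1.4]
width: 49.9
grasp_force: 29.9
```

arm_command --commands '[[0.3,[0.1,0,-0.2],[0,0,0]],[0.3,[0.945,0,-0.03],[0,-0.087,0]],[0.3,[0.945,0,-0.03],[0,-0.087,0]],[0.3,[0.945,0,-0.03],[0,-0.087,0]],[0.3,[0.945,0,-0.03],[0,-0.087,0]],[0.3,[0.945,0,-0.03],[0,-0.087,0]],[0.3,[0,0,0],[0,0,0]]]' --grip_force 50

```text
clock: 5.25
position: [587.1, -4.0, 121.5]
ee_rot: [[0.984, 0.145, 0.108], [0.146, -0.989, 0.006], [0.107, 0.01, -0.994]]
wrist_force: [-1.1, -3.3, 11.3]
width: 50.0
grasp_force: 50.0
```

```bash
python3 - <<'E'
from h import *
from rig import robot
t=0.525-.436
R=tool(.149,t)
E=np.array([603+2*.989,-.6+.3,14.])
go(E-R@np.array([7.9,-.2,108.2]),R)
s=robot.observe();print(s["joint_positions"].round(3),s["grasp_force"])
R=np.array(s["ee_rot"]);print("edge",(s["position"]+R@[7.9,-.2,108.2]).round(1),"tilt",np.arcsin(-R[2,2]) if 0 else np.arctan2(R[2,0],-R[2,2]))
E
```

```text
t 5.25 pos [587.1  -4.  121.5] F [-1.1 -3.3 11.3] w 50.0
cm [ 0.07 -0.08  0.05] rot [ 0.01  -0.019 -0.002]
[ 0.702  0.512 -1.028  1.929  0.589  0.904 -2.029] 49.98839199542999
edge [606.4  -2.   14.8] tilt 0.10754188142269619
```

arm_command --commands '[[0.3,[0.05,0,-0.4],[0,0,0]],[0.3,[0.99,0,-0.03],[0.003,-0.091,0]],[0.3,[0.99,0,-0.03],[0.003,-0.091,0]],[0.3,[0.99,0,-0.03],[0.003,-0.091,0]],[0.3,[0.99,0,-0.03],[0,-0.091,0]],[0.3,[0.99,0,-0.03],[0,-0.091,0]],[0.3,[0,0,0],[0,0,0]]]'

```text
clock: 6.12
position: [634.0, 2.9, 121.8]
ee_rot: [[0.929, 0.145, -0.339], [0.136, -0.989, -0.051], [-0.343, 0.001, -0.939]]
wrist_force: [-0.3, -0.7, -3.8]
width: 49.5
grasp_force: 50.0
```

```bash
python3 - <<'E'
from h import *
from rig import robot,get_image
import cv2
p,d=get_image("side")
cv2.imwrite("pics/s4.png",cv2.resize(p[90:270,170:350,::-1],None,fx=3.3,fy=3.3,interpolation=cv2.INTER_CUBIC))
t=-.348
R=tool(.149,t)
E=np.array([603+3*.989,-.6+.4,13.])
go(E-R@np.array([7.9,-.2,108.2]),R)
s=robot.observe();print(s["joint_positions"].round(3),s["moment"].round(2))
R=np.array(s["ee_rot"]);print("edge",(s["position"]+R@[7.9,-.2,108.2]).round(1),"tilt",np.arctan2(R[2,0],-R[2,2]))
E
```

```text
t 6.17 pos [633.7   2.8 122.1] F [ 0.1  0.2 -4. ] w 50.1
cm [ 0.31 -0.09  0.39] rot [ 0.     0.001 -0.003]
[ 0.424  0.817 -0.895  1.436  0.521  1.526 -1.95 ] [ 0.11 -0.61 -0.02]
edge [604.5  -1.4  17.7] tilt -0.3486050142756171
```

View pics/s4.png

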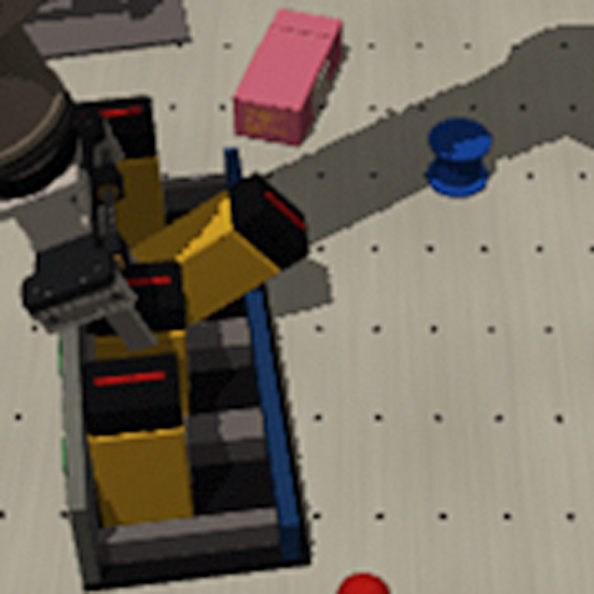

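Pack A hangs upright in its bay at about (150,320), clear of the standing pack. The other tipped pack is untouched at (230,240). I lower A to the floor.

arm_command --commands '[[0.3,[0.2,-0.05,0.2],[0,0,0]],[0.3,[0.1,0,0.15],[0,0,0]],[0.3,[0.03,0,0.1],[0,0,0]],[0.3,[0,0,0],[0,0,0]]]' --grip_force 30

```text
clock: 6.68
position: [636.6, 3.2, 120.6]
ee_rot: [[0.932, 0.144, -0.332], [0.135, -0.99, -0.051], [-0.336, 0.003, -0.942]]
wrist_force: [4.8, -0.4, 24.1]
width: 49.9
grasp_force: 30.0
```

arm_command --commands '[[0.3,[-0.03,0,-0.08],[0,0,0]],[0.65,[0,0,0],[0,0,0]],[0.8,[0,0,0],[0,0,0]],[0.8,[0,0,0],[0,0,0]]]'

```text
clock: 7.18
position: [635.2, 2.9, 118.2]
ee_rot: [[0.93, 0.145, -0.337], [0.135, -0.989, -0.052], [-0.341, 0.003, -0.94]]
wrist_force: [-0.2, -0.5, 0.3]
width: 74.1
grasp_force: 0.0
```

```bash
python3 - <<'E'
from h import *
from rig import robot,get_image
import cv2
o=np.array([610.7,-52.7,0]);R0=tool(.149,0);Rl=np.stack([R0[:,0],-R0[:,1],[0,0,1]],1)
for n in("top","side"):
    p,d=get_image(n);Q=(cloud(n,d)-o)@Rl
    for y0 in(150,50,-50,-150):
        m=(abs(Q[...,1]-y0)<40)&(abs(Q[...,2]-162)<9)&(Q[...,0]>-5)&(Q[...,0]<85)
        P=Q[m]; print(n,y0,m.sum(),np.percentile(P,[3,97],axis=0).round().tolist() if len(P) else 0)
go([636.6,3.2,121],tool(.149,-.348))
E
```

```text
top 150 369 [[9.0, 126.0, 155.0], [74.0, 172.0, 168.0]]
top 50 360 [[5.0, 29.0, 155.0], [62.0, 77.0, 167.0]]
top -50 0 0
top -150 0 0
side 150 517 [[11.0, 125.0, 155.0], [76.0, 172.0, 166.0]]
side 50 233 [[6.0, 13.0, 155.0], [41.0, 78.0, 167.0]]
side -50 0 0
side -150 237 [[8.0, -173.0, 155.0], [68.0, -125.0, 166.0]]
t 7.28 pos [635.3   3.1 118.2] F [-0.1 -0.   0.2] w 75.2
cm [ 0.03  0.01 -0.31] rot [ 0.001  0.    -0.004]
```

arm_command --commands '[[0.85,[0,0,-3.0],[0,0,0]],[0.85,[0,0,-5.0],[0,0,0]],[0.85,[0,0,-2.0],[0,0.174,0]],[0.85,[0,0,0],[0,0.174,0]],[0.85,[-4.4,2.4,0],[0,0,0]],[0.85,[-4.4,2.4,0],[0,0,0]],[0.85,[-4.4,2.4,0],[0,0,0]],[0.85,[-4.4,2.4,0],[0,0,0]]]'

```text
clock: 8.28
position: [507.4, -113.0, 212.4]
ee_rot: [[0.989, 0.145, 0.0], [0.145, -0.989, -0.003], [-0.0, 0.003, -1.0]]
wrist_force: [0.6, -0.7, 1.1]
width: 80.1
grasp_force: 0.0
```

```bash
python3 - <<'E'
from h import *
from rig import robot
go([505,-115,191],tool(.149,0))
go([505,-115,191],tool(.149,.525))
print(robot.observe()["joint_positions"].round(3))
E
```

```text
t 8.28 pos [ 507.4 -113.   212.4] F [ 0.6 -0.7  1.1] w 80.1
cm [-0.27  0.16  2.14] rot [ 0.003  0.    -0.004]
t 8.28 pos [ 507.4 -113.   212.4] F [ 0.6 -0.7  1.1] w 80.1
cm [-0.27  0.16  2.14] rot [ 0.004  0.525 -0.003]
[ 1.033  0.348 -1.125  1.894  0.353  1.117 -1.653]
```

Tilt in place, then check pack B's pose from depth before approaching.

arm_command --commands '[[0.85,[0,0.1,0],[0.004,0.15,-0.003]],[0.85,[0,0,0],[0,0.15,0]],[0.85,[0,0,0],[0,0.15,0]],[0.85,[0,0,0],[0,0.075,0]],[0.85,[0,0,0],[0,0,0]]]'

```text
clock: 8.9
position: [507.1, -109.5, 211.6]
ee_rot: [[0.876, 0.154, 0.458], [0.131, -0.988, 0.081], [0.465, -0.011, -0.885]]
wrist_force: [0.0, 0.8, 0.9]
width: 79.9
grasp_force: 0.0
```

```bash
python3 - <<'E'
from h import *
from rig import robot,get_image
o=np.array([610.7,-52.7,0]);R0=tool(.149,0);Rl=np.stack([R0[:,0],-R0[:,1],[0,0,1]],1)
p,d=get_image("top");Q=(cloud("top",d)-o)@Rl
for a,b in((30,15),(15,0),(0,-15),(-15,-30),(-30,-45),(-45,-60)):
    m=(abs(Q[...,1]+50)<48)&(Q[...,0]<a)&(Q[...,0]>b)&(abs(Q[...,2]-103+.76*Q[...,0])<10);P=Q[m]
    print(a,m.sum(),np.percentile(P[:,1],[3,97]).round(1) if len(P) else 0)
go([557,-107.5,101.5],tool(.149,.525))
print(robot.observe()["joint_positions"].round(3))
E
```

```text
30 63 [-71.2 -24.5]
15 64 [-70.9 -24.3]
0 68 [-69.6 -23.8]
-15 64 [-70.5 -24. ]
-30 69 [-70.  -24.4]
-45 67 [-69.4 -23.2]
t 8.95 pos [ 508.  -109.2  212.2] F [1.5 0.2 0.5] w 80.0
cm [-0.82  0.71 12.06] rot [-0.013  0.042  0.   ]
[ 1.458  0.007 -1.201  2.228 -0.404  0.502 -0.845]
```

arm_command --commands '[[0.85,[-0.4,0.4,1.0],[-0.013,0,0]],[0.85,[-0.4,0.3,1.5],[0,0,0]],[0.85,[0,0,2.0],[0,0,0]],[0.85,[0,0,2.0],[0,0,0]],[0.85,[0,0,0],[0,0,0]]]'

```text
clock: 9.57
position: [533.4, -109.7, 150.2]
ee_rot: [[0.875, 0.154, 0.459], [0.135, -0.988, 0.074], [0.465, -0.003, -0.885]]
wrist_force: [-0.1, 0.4, -1.2]
width: 79.7
grasp_force: 0.0
```

```bash
python3 - <<'E'
from h import *
from rig import robot
go([557,-107.5,101.5],tool(.149,.48))
print(robot.observe()["joint_positions"].round(3))
E
```

```text
t 9.57 pos [ 533.4 -109.7  150.2] F [-0.1  0.4 -1.2] w 79.7
cm [-0.17  0.16  5.41] rot [-0.005 -0.004  0.003]
[ 1.146  0.202 -1.016  2.259  0.051  0.315 -1.282]
```

arm_command --commands '[[0.85,[0,0.15,1.5],[-0.005,0,0.003]],[0.85,[0,0,1.5],[0,0,0]],[0.85,[0,0,1.5],[0,0,0]],[0.85,[0,0,0.9],[0,0,0]],[0.85,[0,0,0],[0,0,0]]]'

```text
clock: 10.2
position: [558.1, -109.3, 103.6]
ee_rot: [[0.875, 0.146, 0.461], [0.13, -0.989, 0.066], [0.466, 0.002, -0.885]]
wrist_force: [-0.0, 0.1, 0.2]
width: 79.8
grasp_force: 0.0
```

```bash
python3 - <<'E'
from h import *
from rig import robot
go([557,-107.5,101.5],tool(.149,.48))
print(robot.observe()["joint_positions"].round(3))
E
```

```text
t 10.2 pos [ 558.1 -109.3  103.6] F [-0.   0.1  0.2] w 79.8
cm [-0.17 -0.2   0.14] rot [ 0.003 -0.005 -0.001]
[ 0.848  0.289 -0.749  2.265  0.269  0.202 -1.509]
```

arm_command --commands '[[0.3,[0,-0.1,0],[0,0,0]],[0.3,[0,0,0],[0,0,0]],[0.3,[0,0,0],[0,0,0]],[0.3,[0,0,0],[0,0,0]]]' --grip_force 50

```text
clock: 10.7
position: [557.6, -109.0, 103.4]
ee_rot: [[0.875, 0.145, 0.462], [0.129, -0.989, 0.065], [0.466, 0.003, -0.885]]
wrist_force: [-0.6, -0.8, 2.1]
width: 49.7
grasp_force: 49.8
```

```bash
python3 - <<'E'
from h import *
from rig import robot
s=robot.observe();R=np.array(s["ee_rot"]);e=R.T@(np.array([617.7,-99.2,12])-s["position"])
a=Rn.from_rotvec([0,-.087,0]).as_matrix()
print("e",e.round(1),"shift",(e-a@e).round(2),"up",R.T[:,2],"tilt",np.arctan2(R[2,0],-R[2,2]),s["width"],s["wrist_force"])
E
```

```text
e [ 11.2  -1.2 109.3] shift [ 9.54  0.   -0.56] up [ 0.46647233  0.00261369 -0.88453193] tilt 0.4853002047949009 49.72093831300041 [-0.60403887 -0.82370196  2.08585732]
```

arm_command --commands '[[0.3,[0.25,0,-0.5],[0,0,0]],[0.3,[0.955,0,-0.056],[0,-0.0873,0]],[0.3,[0.955,0,-0.056],[0,-0.0873,0]],[0.3,[0.955,0,-0.056],[0,-0.0873,0]],[0.3,[0.955,0,-0.056],[0,-0.0873,0]],[0.3,[0.955,0,-0.056],[0,-0.0873,0]],[0.3,[0,0,0],[0,0,0]]]'

```text
clock: 11.58
position: [602.5, -101.0, 125.8]
ee_rot: [[0.988, 0.147, 0.048], [0.146, -0.989, 0.006], [0.048, 0.001, -0.999]]
wrist_force: [0.2, 0.3, -5.5]
width: 49.8
grasp_force: 49.9
```

```bash
python3 - <<'E'
from h import *
R=tool(.149,.485-.873)
go(np.array([617.7+3,-99.2+.4,17])-R@[11.2,-1.2,109.3],R)
from rig import robot
s=robot.observe();R=np.array(s["ee_rot"]);print("edge",s["position"]+R@[11.2,-1.2,109.3])
E
```

```text
t 11.57 pos [ 602.5 -101.   125.8] F [ 0.2  0.3 -5.5] w 49.8
cm [4.91 0.16 0.58] rot [ 0.    -0.436 -0.002]
edge [618.62108814 -97.49814516  17.18146122]
```

arm_command --commands '[[0.3,[0.97,0.03,-0.05],[0,-0.0873,0]],[0.3,[0.97,0.03,-0.05],[0,-0.0873,0]],[0.3,[0.97,0.03,-0.05],[0,-0.0873,0]],[0.3,[0.97,0.03,-0.05],[0,-0.0873,0]],[0.3,[0.97,0.03,-0.05],[0,-0.0873,0]],[0.3,[0,0,0],[0,0,0]],[0.3,[0,0,0],[0,0,0]]]'

```text
clock: 12.45
position: [650.7, -96.2, 124.8]
ee_rot: [[0.918, 0.145, -0.369], [0.134, -0.989, -0.055], [-0.373, 0.001, -0.928]]
wrist_force: [7.0, 1.3, 19.6]
width: 49.9
grasp_force: 50.0
```

```bash
python3 - <<'E'
from h import *
from rig import robot,get_image
import cv2
p,d=get_image("side")
cv2.imwrite("pics/s5.png",cv2.resize(p[90:270,170:350,::-1],None,fx=3.3,fy=3.3,interpolation=cv2.INTER_CUBIC))
R=tool(.149,.485-.873)
go(np.array([617.7+3,-99.2+.4,14])-R@[11.2,-1.2,109.3],R)
E
```

```text
t 12.5 pos [650.6 -96.2 124.8] F [ 6.1  2.  18.7] w 50.2
cm [ 0.3  -0.07  0.46] rot [-0.    -0.006 -0.004]
```

View pics/s5.png

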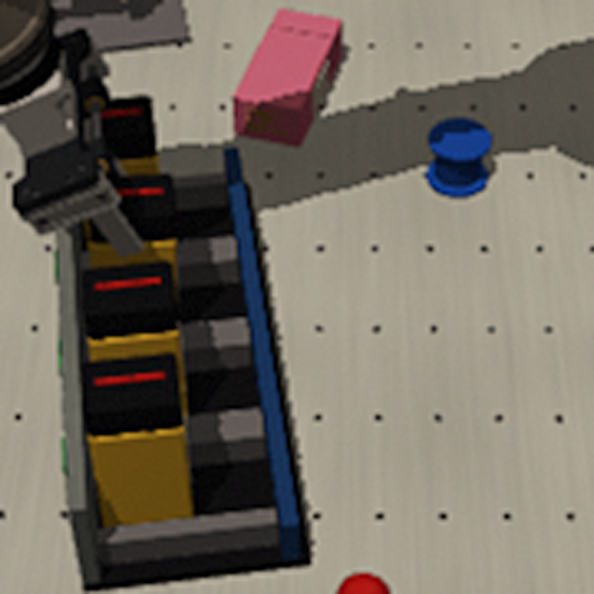

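All four black ends now line up, with pack B at about (145,205) touching the floor under light load. I ease off and release.

arm_command --commands '[[0.3,[-0.05,0,-0.1],[0,0,0]],[0.3,[0,0,0],[0,0,0]],[0.6,[0,0,0],[0,0,0]],[0.8,[0,0,0],[0,0,0]],[0.8,[0,0,0],[0,0,0]],[0.8,[0,0,-3],[0,0,0]],[0.8,[0,0,-5],[0,0,0]],[0.8,[0,0,-3],[0,0.15,0]]]' --grip_force 20

```text
clock: 13.5
position: [691.7, -89.2, 224.7]
ee_rot: [[0.962, 0.146, -0.232], [0.142, -0.989, -0.035], [-0.235, 0.0, -0.972]]
wrist_force: [0.9, 0.5, 0.4]
width: 75.5
grasp_force: 0.0
```

```bash
python3 - <<'E'
from h import *
from rig import robot,get_image
import cv2
o=np.array([610.7,-52.7,0]);R0=tool(.149,0);Rl=np.stack([R0[:,0],-R0[:,1],[0,0,1]],1)
for n in("top","side"):
    p,d=get_image(n);Q=(cloud(n,d)-o)@Rl
    for y0 in(150,50,-50,-150):
        m=(abs(Q[...,1]-y0)<35)&(abs(Q[...,2]-162)<7)&(Q[...,0]>-5)&(Q[...,0]<85)
        P=Q[m]; print(n,y0,m.sum(),np.percentile(P,[3,97],axis=0).round().tolist(),np.median(P[:,2]).round(1),np.polyfit(P[:,0],P[:,2],1)[0].round(3)) if len(P)>30 else print(n,y0,len(P))
go([400,300,240],tool(.04,0));print(robot.observe()["joint_positions"].round(2))
E
```

```text
top 150 376 [[9.0, 126.0, 156.0], [75.0, 172.0, 167.0]] 161.1 0.008
top 50 376 [[5.0, 30.0, 156.0], [70.0, 77.0, 167.0]] 161.2 0.005
top -50 375 [[8.0, -70.0, 156.0], [73.0, -23.0, 167.0]] 160.9 0.005
top -150 0
side 150 493 [[11.0, 125.0, 157.0], [76.0, 172.0, 166.0]] 161.8 0.004
side 50 430 [[7.0, 30.0, 156.0], [72.0, 77.0, 166.0]] 161.9 -0.001
side -50 371 [[9.0, -70.0, 156.0], [75.0, -23.0, 166.0]] 161.9 0.003
side -150 321 [[9.0, -173.0, 157.0], [74.0, -124.0, 166.0]] 161.9 -0.011
t 13.6 pos [691.7 -90.4 230.2] F [ 0.3 -0.3  0.7] w 75.4
cm [-22.87 -42.85   4.11] rot [0.016 0.227 0.104]
[ 0.37  0.65 -0.59  1.28  0.34  1.54 -1.64]
```

All four packs stand flat, with tops at 162 and front edges in range. I now go to the near side of the lever with the fingers shut.

arm_command --commands '[[0.4,[0,0,-1.0],[0.008,0.114,0.052]],[0,[0,0,-1.0],[0.008,0.113,0.052]],[0,[-3.3,-5.0,0],[0,0,0]],[0,[-3.3,-5.0,0],[0,0,0]],[0,[-3.3,-5.0,0],[0,0,0]],[0,[-3.3,-5.0,0],[0,0,0]],[0,[-3.3,-5.0,0],[0,0,0]],[0,[-3.3,-5.0,0],[0,0,0]]]'

```text
clock: 14.6
position: [481.9, 202.7, 247.0]
ee_rot: [[0.999, 0.041, -0.011], [0.041, -0.999, -0.0], [-0.011, -0.0, -1.0]]
wrist_force: [0.6, 0.7, -0.2]
width: 0.7
grasp_force: 0.0
```

```bash
python3 - <<'E'
from h import *
go([418,298,240],tool(.04,0))
E
```

```text
t 14.6 pos [481.9 202.7 247. ] F [ 0.6  0.7 -0.2] w 0.7
cm [-5.99 -9.78  0.77] rot [0.    0.011 0.001]
```

arm_command --commands '[[0,[-3.0,-4.9,0.4],[0,0.011,0]],[0,[-3.0,-4.9,0.3],[0,0,0]],[0,[0,0,0],[0,0,0]],[0,[0,0,3.3],[0,0,0]],[0,[0,0,3.2],[0,0,0]],[0,[0,0,0],[0,0,0]]]'

```text
clock: 15.35
position: [418.7, 295.7, 173.8]
ee_rot: [[0.999, 0.04, -0.003], [0.04, -0.999, -0.002], [-0.003, 0.001, -1.0]]
wrist_force: [0.3, -0.5, 0.9]
width: 0.5
grasp_force: 0.0
```

```bash
python3 - <<'E'
from h import *
from rig import get_image
import cv2
p,d=get_image("side")
cv2.imwrite("pics/s6.png",cv2.resize(p[200:350,190:370,::-1],None,fx=3.3,fy=3.3,interpolation=cv2.INTER_CUBIC))
go([440,299,175],tool(.04,0));go([562,304,178],tool(.04,0))
E
```

```text
t 15.4 pos [419.4 296.5 175.3] F [ 0.1 -0.3  0.9] w 0.4
cm [ 2.07 -0.16  0.03] rot [0.    0.002 0.001]
t 15.4 pos [419.4 296.5 175.3] F [ 0.1 -0.3  0.9] w 0.4
cm [14.28 -0.17 -0.29] rot [0.    0.002 0.001]
```

View pics/s6.png

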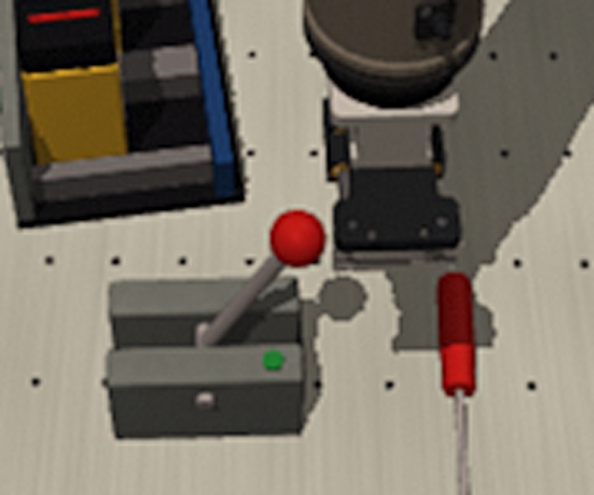

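The shut gripper stands on the robot side of the knob, which is at (297,238), and its body is well above knob height. I push now.

arm_command --commands '[[0,[2.0,-0.15,0],[0,0,0]],[0,[2.0,0,0],[0,0,0]],[0,[2.0,0,-0.2],[0,0,0]],[0,[2.0,0,-0.2],[0,0,0]],[0,[2.0,0,0],[0,0,0]],[0,[2.0,0,0],[0,0,0]],[0,[1.2,0,0.2],[0,0,0]],[0,[0,0,0],[0,0,0]]]'

```text
clock: 16.4
position: [552.4, 303.5, 177.5]
ee_rot: [[0.999, 0.039, -0.001], [0.039, -0.999, 0.0], [-0.001, -0.0, -1.0]]
wrist_force: [-6.0, -3.8, 2.3]
width: 0.8
grasp_force: 2.9
```

arm_command --commands '[[0,[0.5,0,0],[0,0,0]],[0,[0.4,0,0],[0,0,0]],[0,[0,0,0],[0,0,0]]]'

```text
clock: 16.77
position: [559.8, 303.9, 177.3]
ee_rot: [[0.999, 0.041, -0.002], [0.041, -0.999, -0.0], [-0.002, 0.0, -1.0]]
wrist_force: [-8.0, -0.1, -3.7]
width: 0.3
grasp_force: 4.0
```

```bash
python3 - <<'E'
from h import *
from rig import get_image
import cv2
p,d=get_image("top");W=cloud("top",d)
H,S,V=cv2.split(cv2.cvtColor(p,cv2.COLOR_RGB2HSV))
for n in("top","side"):
    p,d=get_image(n);W=cloud(n,d);H,S,V=cv2.split(cv2.cvtColor(p,cv2.COLOR_RGB2HSV))
    m=((H<5)|(H>175))&(S>190)&(abs(W[...,1]-300)<40)&(W[...,2]>120)&(abs(W[...,0]-550)<120)
    print(n,m.sum(),W[m].mean(0).round(),W[m].min(0).round(),W[m].max(0).round())
go([562,304,178],tool(.04,0))
E
```

```text
<stdin>:9: RuntimeWarning: Mean of empty slice.
  ret = um.true_divide(
Traceback (most recent call last):
ValueError: zero-size array to reduction operation minimum which has no identity
```

arm_command --commands '[[0,[0.3,0,0],[0,0,0]],[0,[0.2,0,0],[0,0,0]],[0,[0,0,0],[0,0,0]]]'

```text
clock: 17.25
position: [562.8, 304.1, 177.0]
ee_rot: [[0.999, 0.042, -0.005], [0.042, -0.999, -0.002], [-0.005, 0.001, -1.0]]
wrist_force: [-17.8, -3.0, -2.3]
width: 0.5
grasp_force: 8.9
```

arm_command --commands '[[0,[0.15,0,0],[0,0,0]],[0,[0,0,0],[0,0,0]],[0,[0,0,0],[0,0,0]]]'

```text
clock: 17.62
position: [563.3, 304.1, 176.8]
ee_rot: [[0.999, 0.042, -0.006], [0.042, -0.999, -0.002], [-0.006, 0.002, -1.0]]
wrist_force: [-23.8, -4.0, 0.1]
width: 0.5
grasp_force: 11.9
```

The force rises to 24 N with hardly any motion, so the lever is at its stop. I back off so that it springs back with the finger.

arm_command --commands '[[0,[-1.5,0,0],[0,0,0]],[0,[-2.0,0,-0.2],[0,0,0]],[0,[-2.2,0,0],[0,0,0]],[0,[-2.2,0,0],[0,0,0]],[0,[-2.2,0,0],[0,0,0]],[0,[-2.2,0,0],[0,0,0]],[0,[-2.2,0,0],[0,0,0]],[0,[-0.8,0,0],[0,0,0]]]'

```text
clock: 18.62
position: [414.1, 298.6, 180.4]
ee_rot: [[0.999, 0.041, 0.002], [0.041, -0.999, 0.001], [0.002, -0.001, -1.0]]
wrist_force: [1.1, -0.8, 1.1]
width: 0.6
grasp_force: 0.0
```

arm_command --commands '[[0,[0,0,-2],[0,0,0]],[0,[0,0,-4],[0,0,0]],[0,[0,0,-4],[0,0,0]],[0,[0,0,0],[0,0,0]],[0,[0,0,0],[0,0,0]]]'

```text
clock: 19.25
position: [414.6, 298.2, 280.0]
ee_rot: [[0.999, 0.04, 0.001], [0.04, -0.999, 0.001], [0.001, -0.001, -1.0]]
wrist_force: [0.5, -0.3, 0.8]
width: 0.3
grasp_force: 0.0
```

```bash
python3 - <<'E'
from rig import robot,get_image
import cv2
p,d=get_image("side")
cv2.imwrite("pics/s7.png",cv2.resize(p[80:350,150:360,::-1],None,fx=2.2,fy=2.2,interpolation=cv2.INTER_CUBIC))
s=robot.observe();print(s["position"],s["wrist_force"])
E
```

```text
[414.26389633 298.08813903 279.38995208] [ 0.37968475 -0.94662805 -0.50378237]
```

View pics/s7.png

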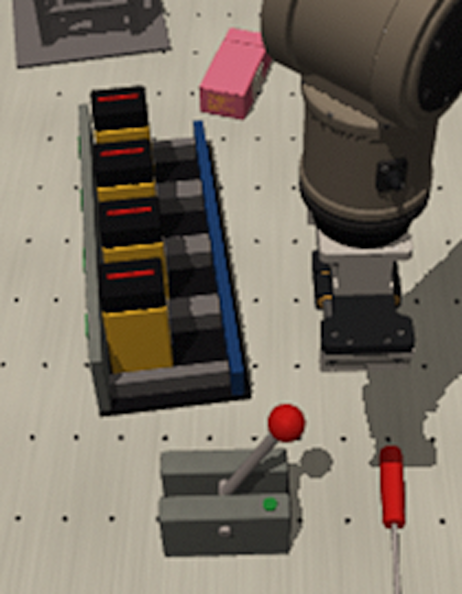

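All four packs stand square in line (black ends from (118,105) to (132,285)). The lever is back at rest with its knob at (286,422), and the gripper is clear of everything.

```bash
python3 -c "
from rig import robot
print(robot.close_job())"
```

```text
the job is handed in; nothing more can be done
None
```

The job is handed in at about 19 s: both fallen packs stand flat and square, the two standing packs, spool and screwdriver were left alone, and the lever went to its stop and sprang back to rest.

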